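# Lever the tight lid off a coffee sample tin

## Task

Open the coffee sample tin: its lid is tight, so first prise it loose with the flat lever, its blade under the lid's flange and bearing on the raised bead round the tin's shoulder, before you touch the lid itself. Then take the loosened lid by its knob and set it gently, knob up, flat on the floor of the tray. The lever may stay anywhere on the table or on the tin; leave the cups and the tub where they are.

Things in the scene. Friction and masses are not known exactly. Their poses are not given: they have to be found in the camera images.
- tin: round steel tin, 160 mm across, bolted to the table (cannot move). Origin: centre of its underside, on the table; z up. Flat shoulder 87 mm above the table with a raised wire bead round its edge. In the middle a neck, outer radius 38 mm, top 108 mm above the table. Four clamp feet reach 105 mm from the axis, up to 15 mm high. The lever can be set from any side
- bead (a point): point on the tin's axis at the height of the bead's top, 95 mm above the table. The bead is a rounded ring about it, 75 to 80 mm from the axis: the fulcrum
- lid: round aluminium lid on the neck, 100 g. Origin: centre of the underside of its plug; z up its axis. Plug: radius 30 mm, 9 mm deep. Flange: radius 54 mm, 9 to 12 mm above the origin. Seated, the origin is 99 mm above the table, the flange lies on the neck's top and overhangs it by 16 mm, its underside 13 mm higher than the bead's top; spring balls in the neck grip a groove in the plug
- knob (a point): middle of the lid's round black knob, 24 mm across, 17 to 37 mm above the lid's origin. Prised up about 5 mm on one side (10 to 20 N at the blade's tip) the lid springs free there; prised far enough it springs up all round and rests loose, 6 to 10 mm higher than before and maybe askew. It then lifts off with 2 to 25 N; seated, it holds against about 40 N
- lever: flat lever, 220 mm long, loose on the table, 120 g. Origin: middle of its length, on its underside; x along it to the blade's tip, z up. Wooden handle 24 mm wide, x = -110 mm to 0, z = 0 to 17 mm. Steel blade 18 mm wide, x = 0 to +110 mm, z = 3.5 to 8.5 mm. Under the blade a small cross heel, x = 78 to 83 mm, z = 0 to 3.5 mm. Balances near x = +20 mm
- blade_tip (a point): end of the lever's blade, on its underside. The heel belongs inside the bead, where it stops the lever sliding back: pass it over the bead until the tip is at or within 4 mm of the neck, then lower the blade onto the bead. Let go there, the lever sags about 15 degrees until its tip is caught under the flange, and stays
- handle_end (a point): end of the lever's handle, on its upper face. After the sag it is about 60 mm above the table; pressing it down (2 to 6 N) until the handle nearly meets the table, about 18 mm, prises the lid up
- tray: shallow open plastic tray, 180 mm (x) by 150 mm (y), 18 mm high, walls and floor 4 mm thick, fixed to the table. Origin: centre of its underside
- cup_a: white cup, 86 mm across, 58 mm high, a bystander. Origin: centre of its underside
- cup_b: white cup like the other, a bystander. Origin: centre of its underside
- tub: open clear plastic tub, 90 by 90 mm, 50 mm high, a bystander. Origin: centre of its underside

How it is judged:
On the way:
1. the lever, not the fingers, prises the lid loose: askew by over 2.6 degrees with the lever bearing on lid and tin, or sprung up over 4.5 mm with the blade under it (horizontal distance between lid and tin below 0.02 m and contact force between the fingers and lid below 0.2 N and ((angle between lid's own z axis and vertical above 0.045 rad and contact force between lever and lid above 0.3 N and contact force between lever and tin above 0.3 N) or (z of lid in the frame of tin above 0.1035 m and horizontal distance between blade_tip and tin below 0.065 m and height (world z) of blade_tip above 0.088 m))), for 0.05 s.
At the end, for the whole second after the job is handed in: the lid lies knob up, flat (within 6 degrees) on the tray's floor (its underside within 8 mm of the table, its centre within 60 mm of the tray's), at rest and released; the lever is at rest anywhere on the table or on the tin (horizontal distance between lid and tray below 0.06 m and z of lid in the frame of tray below 0.008 m and angle between lid's own z axis and vertical below 0.1 rad and linear speed of lid below 0.02 m/s and linear speed of lever below 0.03 m/s and height (world z) of lever above -0.02 m); the robot touches nothing.
It fails at once if a cup or the tub shifted by more than 30 mm or tipped over (distance of any of cup_a, cup_b, tub from where it was at the start of the episode above 0.03 m or angle between any of cup_a, cup_b, tub's own z axis and vertical above 0.5 rad).
It fails at once if the lid let fall or thrown (faster than 0.7 m/s and not held) (linear speed of lid above 0.7 m/s and contact force between the fingers and lid below 0.1 N).
It fails at once if the fingers grip or push the lid while it is still seated (horizontal distance between lid and tin below 0.02 m and contact force between the fingers and lid above 3 N and z of lid in the frame of tin below 0.1005 m and angle between lid's own z axis and vertical below 0.02 rad).
It also fails if it takes over 69 s, if anything falls off the work surface, if the arm or the gripper's body presses on something with over 40 N, if the wrist force passes 120 N, or if a joint passes its speed limit or range.

## Robot

A 6-joint arm with a two-finger parallel gripper is mounted at the origin on the work surface. World frame = base frame: x ahead of the robot, y to its left, z up, the work surface at z = 0. Lengths are in m, angles in rad, forces in N, time in s.
With the tool pointing down it reaches from about 0.35 to 0.775 m from the base axis. Payload 7.3 kg.
Tool frame: the origin (TCP) lies at the very end of the fingers, on their centre line; the grasp point (between the pads) lies 19 mm behind it; z points along the fingers, y is the direction in which the jaws open and shut (so a half turn about z gives the same grasp; the last joint's range is limited). The gripper opens to 92 mm and grips with 3 to 60 N. Pads are 19 mm wide; open, the fingers measure 130 mm over their backs; the gripper's body (75 mm by 190 mm) begins 47 mm behind the grasp point.
Start: joints at [-1.338, 0.342, 1.524, -0, 1.275, -0.146], TCP at [0.194, -0.488, 0.227] pointing down, gripper open.
Joint ranges: [-2.53, 2.53], [-0.77, 2.02], [0.04, 2.7], [-1, 4.14], [0.28, 2.66], [-3.11, 3.11]. Speed limits (rad/s): [2.57, 2.57, 3.14, 3.14, 3.14, 3.14].

## Interface

Orientations are given as [roll, pitch, yaw] about the fixed x, y, z axes, in that order (R = Rz(yaw) Ry(pitch) Rx(roll)).
In Python, from cell import robot gives the robot as it stands.
- The arm moves only by the tool apply_moves, never from a script. Its argument "plan" is a list of rows, each an object of numbers: "tx", "ty", "tz": the shift along the tool's x, y, z in m; "yaw": the turn about the tool's z in rad; "grip": the opening, from -1 (shut) to 1 (fully open), so that 0 is half open. In form: [{"tx": .., "ty": .., "tz": .., "yaw": .., "grip": ..}, ...]. A call has 1 to 8 rows; each row is the pose to reach, as a shift and turn from the pose commanded when the call began, along the tool's axes at that moment; what a row does not reach only later rows make up. A row lasts 1/8 s, in which the tool goes at most 62.5 mm and 10.7 degrees, less where a joint would pass 70% of its speed; a pose out of reach is approached as far as the arm can. A call with a gripper value outside its range is refused whole. The fingers move at their own pace and stop on an object; "force" is the grip in N (left out, the last holds). Time passes only in rows, so rows that repeat a pose let the fingers close. It gives the time, the measured TCP pose, the force and the opening at its end, in the units of the state.
- robot.observe(): the state, without advancing time (a new reading comes with each control period).
- robot.read_camera(name): name is "scene" or "top" or "wrist"; returns (picture, depth): 400x640x3 uint8, red, green, blue; 400x640 float32, m along the optical axis (not along the pixel's ray), 0 where there is no reading.
- robot.get_calibration(name): a dict with "camera_matrix" (3x3 intrinsics, pixels), "R" (3x3) and "t" (3): a world point X has camera coordinates R X + t. Camera axes: x right, y down, z forward; pixel columns grow to the right and rows downward; lengths in m; the calibration is good to about 2 mm. A picture is of the moment at which its call begins: read the wrist's pose just before it. get_calibration takes no time and is no camera call; for the wrist camera it gives the pose at the moment of the call.
- robot.hand_in(): hands the job in, once; it reports no verdict.
Trained networks look in the newest picture that a camera, given by its name, has taken for a name from the list of things; names that differ only in an ending like _2 or _b are one class to them, and where a whole thing is asked for, a point or a joint stands for the part that bears it (a point fixed in the world has none). Each returns a list of dicts, best first, with "confidence" (0 to 1); they miss things now and then, are a little off and sometimes report something else, mostly with a low value. They report only what shows in the picture. A call takes as long as a camera call.
- robot.outline_of(label, camera): "region" (400x640 bool, what is visible of it) and "pixel" ([row, column] in pixels, amid what is visible of it).
- robot.tip_of(label, camera): "pixel" ([row, column] in pixels: a listed point, or the origin of a listed thing).
The state is a dict: "time": time; "qpos": joint angles; "qvel": joint speeds; "joint_efforts": joint torques, N m; "tool_pos": TCP position; "tool_rot": TCP orientation; "contact_force": force on the tool from outside, world axes, zero at the start; "torque": the same for the moment, N m; "opening": finger opening in m.
Only numpy, scipy, OpenCV 4.12 (cv2) and the standard library are available. Lean on these libraries where they do the work, as an engineer would, in place of code of your own. Each camera call takes 0.05 s, during which the arm holds its last target.

## Working session

There is one attempt and no reset: what is moved stays moved. The work goes in short steps, Python scripts to look and compute and a tool call to move; the robot and the scene stay as the last step left them, time stands still between calls to the robot, and variables do not carry over. Pictures are saved under pics/ and viewed, and the job is handed in when it is done.

Besides the shell and the picture viewer there is one more tool, called after "Request:" as name([rows], argument=value, ...), one row to a line, values as JSON. apply_moves: Moves the arm, as the interface text tells. Its arguments: {"type":"object","properties":{"plan":{"type":"array","items":{"type":"object","properties":{"tx":{"type":"number"},"ty":{"type":"number"},"tz":{"type":"number"},"yaw":{"type":"number"},"grip":{"type":"number"}}}},"force":{"type":"number"}},"required":["plan"]}

```bash
ls; mkdir -p pics
python3 - <<'E'
from cell import robot
import cv2,numpy as np
s=robot.observe(); print(s['time'],s['tool_pos'],s['tool_rot'],s['opening'])
for n in ['scene','top']:
    p,d=robot.read_camera(n); cv2.imwrite(f'pics/{n}0.png',p[:,:,::-1]); np.save(f'{n}0.npy',d)
    c=robot.get_calibration(n); print(n,c)
E
```

```text
pics
0.0 [ 0.19408063 -0.48736067  0.22603335] [-3.14003821e+00 -2.19775674e-04  3.78812924e-01] 0.09190274635429219
scene {'camera_matrix': array([[388.09765419,   0.        , 324.02650085],
       [  0.        , 388.09765419, 199.26932026],
       [  0.        ,   0.        ,   1.        ]]), 'R': array([[-0.87502385,  0.48370543, -0.01903486],
       [ 0.32773327,  0.563014  , -0.75868712],
       [-0.35626418, -0.67010768, -0.65117704]]), 't': array([ 0.48949352, -0.11017211,  1.28162541])}
top {'camera_matrix': array([[432.72194878,   0.        , 312.29678737],
       [  0.        , 432.72194878, 203.33187886],
       [  0.        ,   0.        ,   1.        ]]), 'R': array([[-0.02421805, -0.99964453, -0.01114913],
       [-0.99283797,  0.02535524, -0.11674705],
       [ 0.11698824,  0.00824189, -0.9930991 ]]), 't': array([0.02164037, 0.59649155, 1.19946753])}
```

View pics/scene0.png

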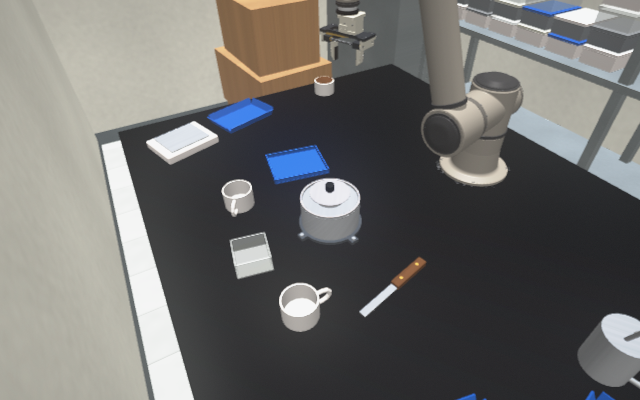

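View pics/top0.png

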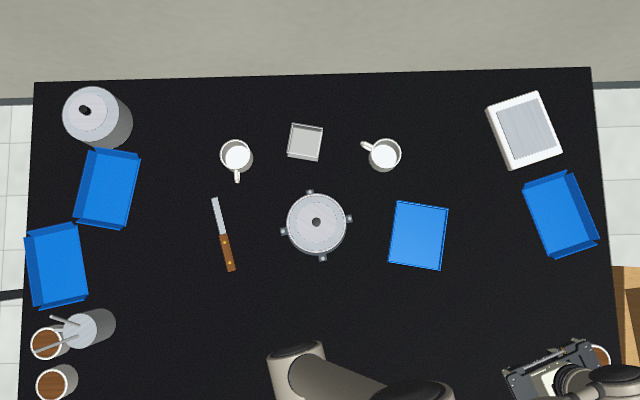

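The scene view shows the tin in the middle at about (330,208), with the lever at (393,287) and the tray at (297,163). In the top view the tin is at (316,223), the lever runs from its blade tip (214,198) to its handle end (231,270), the tray is at (418,235), and the cups and tub are above the tin.

```bash
cat > h.py <<'E'
import numpy as np,cv2
from cell import robot
def ray(cam,px,c=None):
    c=c or robot.get_calibration(cam)
    K,R,t=c['camera_matrix'],np.array(c['R']),np.array(c['t'])
    d=R.T@np.linalg.solve(K,[px[1],px[0],1.0]); o=-R.T@t
    return o,d
def atz(cam,px,z,c=None):
    o,d=ray(cam,px,c); return o+d*(z-o[2])/d[2]
def proj(cam,X,c=None):
    c=c or robot.get_calibration(cam)
    x=c['camera_matrix']@(np.array(c['R'])@np.array(X)+np.array(c['t'])); return x[1]/x[2],x[0]/x[2]
def cloud(cam,d,mask,c=None):
    c=c or robot.get_calibration(cam)
    K,R,t=c['camera_matrix'],np.array(c['R']),np.array(c['t'])
    r,cc=np.where(mask&(d>0)); z=d[r,cc]
    P=np.linalg.solve(K,np.stack([cc*z,r*z,z])); return (R.T@(P-t[:,None])).T
E
python3 - <<'E'
from h import *
np.set_printoptions(precision=4,suppress=True)
Z={'knob':.126,'bead':.095,'tin':0,'lid':.099,'blade_tip':.0035,'handle_end':.017,'lever':0,'tray':0,'cup_a':0,'tub':0}
for cam in ['top','scene']:
    robot.read_camera(cam)
    for k,z in Z.items():
        for r in robot.tip_of(k,cam)[:3 if k=='cup_a' else 2]:
            print(cam,k,round(r['confidence'],2),np.round(r['pixel'],1),atz(cam,r['pixel'],z))
p,d=robot.read_camera('top')
for k in ['tin','tray','lever','lid']:
    r=robot.outline_of(k,'top')
    if r:
        m=r[0]['region']; P=cloud('top',d,m); print(k,r[0]['confidence'],m.sum(),np.percentile(P,[2,50,98],axis=0))
        u,v=np.where(m); print(cv2.minAreaRect(np.stack([v,u],1).astype(np.float32)))
print(robot.observe()['time'])
E
```

```text
top knob 0.61 [222.4 315.3] [ 0.5355 -0.0006  0.126 ]
top lid 0.97 [220.4 315.7] [ 0.5428 -0.0018  0.099 ]
top blade_tip 0.59 [201.3 210.8] [0.6142 0.3048 0.0035]
top handle_end 0.6 [273.6 234. ] [0.4033 0.2346 0.017 ]
top lever 0.59 [233.8 222.3] [0.5182 0.2717 0.    ]
top tray 0.59 [236.6 418.4] [ 0.496  -0.2982  0.    ]
top cup_a 0.86 [158.2 381.2] [ 0.7305 -0.2005  0.    ]
top cup_a 0.74 [156.1 237.7] [0.7483 0.2258 0.    ]
top tub 0.7 [141.6 303.6] [0.7871 0.0285 0.    ]
scene knob 0.81 [187.3 329.9] [ 0.5376 -0.0028  0.126 ]
scene knob 0.35 [225.5 329. ] [0.6093 0.1192 0.126 ]
scene bead 0.6 [196.3 330.4] [ 0.5365 -0.0026  0.095 ]
scene tin 0.62 [224.3 331.4] [0.5392 0.0061 0.    ]
scene lid 0.9 [196.3 329.9] [0.54   0.0008 0.099 ]
scene blade_tip 0.62 [309.8 363.3] [0.615  0.2829 0.0035]
scene handle_end 0.98 [255.5 423.3] [0.4042 0.233  0.017 ]
scene lever 0.64 [285.6 395.8] [0.51   0.2636 0.    ]
scene tray 0.8 [167.2 294.9] [ 0.5096 -0.291   0.    ]
scene cup_a 0.98 [199.6 238.1] [ 0.7305 -0.2278  0.    ]
scene cup_a 0.91 [316.5 300.1] [0.7452 0.2259 0.    ]
scene tub 0.87 [260.7 257.7] [0.7677 0.0271 0.    ]
tin 0.94 1881 [[ 0.4471 -0.0923  0.0042]
 [ 0.5222 -0.0035  0.0857]
 [ 0.6154  0.0852  0.1067]]
((315.97357177734375, 224.8924560546875), (60.876644134521484, 61.18378829956055), 42.51044845581055)
tray 0.92 3441 [[ 0.4108 -0.3736 -0.003 ]
 [ 0.499  -0.2953  0.0029]
 [ 0.5899 -0.214   0.0182]]
((417.5, 234.99998474121094), (55.012908935546875, 64.06387329101562), 8.130102157592773)
lever 0.75 592 [[0.4153 0.2347 0.0005]
 [0.4992 0.2632 0.0122]
 [0.6173 0.2965 0.0204]]
((223.05886840820312, 234.23529052734375), (75.18604278564453, 9.216353416442871), 75.96376037597656)
lid 0.74 1255 [[ 0.4895 -0.0506  0.1051]
 [ 0.5358 -0.0027  0.1099]
 [ 0.584   0.0454  0.1345]]
((315.7500305175781, 222.25001525878906), (39.59797668457031, 38.890869140625), 45.0)
1.45
```

```bash
cat >> h.py <<'E'
def conv(target,yaw=None):
    """tool shift to bring TCP to world target; yaw world target"""
    s=robot.observe(); y=s['tool_rot'][2]; d=np.array(target)-s['tool_pos']
    print('t',s['time'],'tcp',np.round(s['tool_pos'],4),'rot',np.round(s['tool_rot'],4),'q',np.round(s['qpos'],3),'F',np.round(s['contact_force'],2),'op',round(s['opening'],4))
    print('tx',round(d[0]*np.cos(y)+d[1]*np.sin(y),4),'ty',round(d[0]*np.sin(y)-d[1]*np.cos(y),4),'tz',round(-d[2],4), 'yaw', None if yaw is None else round(-(yaw-y),4))
E
python3 - <<'E'
from h import *
c=np.array([223.06,234.24]);a=np.radians(75.96);u=np.array([np.cos(a),np.sin(a)])
for s in(-37.6,37.6):
    q=c+s*u; print(atz('top',[q[1],q[0]],.008))
conv([.42,-.05,.226])
E
```

```text
[0.62379685 0.29452365 0.008     ]
[0.41127741 0.24155438 0.008     ]
t 1.45 tcp [ 0.1942 -0.4878  0.2267] rot [3.1415 0.     0.3788] q [-1.338  0.342  1.524  0.     1.275 -0.146] F [ 0.24 -0.41  0.11] op 0.0922
tx 0.3717 ty -0.3232 tz 0.0007 yaw None
```

Request:
apply_moves([
  {"tx":0.046,"ty":-0.04,"tz":0,"yaw":-0.18,"grip":1},
  {"tx":0.092,"ty":-0.08,"tz":0,"yaw":-0.36,"grip":1},
  {"tx":0.138,"ty":-0.12,"tz":0,"yaw":-0.54,"grip":1},
  {"tx":0.184,"ty":-0.16,"tz":0,"yaw":-0.72,"grip":1},
  {"tx":0.23,"ty":-0.2,"tz":0,"yaw":-0.9,"grip":1},
  {"tx":0.276,"ty":-0.24,"tz":0,"yaw":-1.08,"grip":1},
  {"tx":0.322,"ty":-0.28,"tz":0,"yaw":-1.26,"grip":1},
  {"tx":0.368,"ty":-0.32,"tz":0,"yaw":-1.44,"grip":1},
])

```text
time: 2.45
tool_pos: [0.4185, -0.0526, 0.2271]
tool_rot: [3.141, 0.001, 1.825]
contact_force: [1.2, -0.4, 0.7]
opening: 0.0917
```

Run:
```python
from h import *
conv([.50,.262,.20],3.39)
```

```text
t 2.45 tcp [ 0.4185 -0.0526  0.2271] rot [3.1406e+00 9.0000e-04 1.8247e+00] q [-0.307  0.151  1.783 -0.     1.207 -0.561] F [ 1.18 -0.39  0.74] op 0.0917
tx 0.284 ty 0.1579 tz 0.0271 yaw -1.5653
```

Request:
apply_moves([
  {"tx":0.05,"ty":0.028,"tz":0,"yaw":-0.18,"grip":1},
  {"tx":0.1,"ty":0.056,"tz":0,"yaw":-0.36,"grip":1},
  {"tx":0.15,"ty":0.084,"tz":0.01,"yaw":-0.54,"grip":1},
  {"tx":0.2,"ty":0.112,"tz":0.015,"yaw":-0.72,"grip":1},
  {"tx":0.25,"ty":0.14,"tz":0.02,"yaw":-0.9,"grip":1},
  {"tx":0.284,"ty":0.158,"tz":0.027,"yaw":-1.08,"grip":1},
  {"tx":0.284,"ty":0.158,"tz":0.027,"yaw":-1.26,"grip":1},
  {"tx":0.284,"ty":0.158,"tz":0.027,"yaw":-1.44,"grip":1},
])

```text
time: 3.45
tool_pos: [0.501, 0.2604, 0.1992]
tool_rot: [-3.141, -0.001, -3.017]
contact_force: [0.8, 0.4, 0.2]
opening: 0.0919
```

Request:
apply_moves([
  {"tx":0,"ty":0,"tz":0,"yaw":-0.12,"grip":1},
  {"tx":0,"ty":0,"tz":0,"yaw":-0.12,"grip":1},
])

```text
time: 3.7
tool_pos: [0.5012, 0.2597, 0.1996]
tool_rot: [-3.142, -0.0, -2.906]
contact_force: [0.0, -0.6, -0.5]
opening: 0.0916
```

Run:
```python
from h import *
np.set_printoptions(precision=4,suppress=True)
conv([.50,.262,.20],3.39)
c=robot.get_calibration('wrist'); p,d=robot.read_camera('wrist'); cv2.imwrite('pics/w1.png',p[:,:,::-1])
for k,z in [('blade_tip',.0035),('handle_end',.017),('lever',0)]:
    for r in robot.tip_of(k,'wrist')[:2]: print(k,r['confidence'],r['pixel'],atz('wrist',r['pixel'],z,c))
r=robot.outline_of('lever','wrist')
if r:
    m=r[0]['region'];P=cloud('wrist',d,m,c);print(r[0]['confidence'],m.sum(),np.percentile(P,[1,50,99],axis=0))
    rect=cv2.minAreaRect(P[:,:2].astype(np.float32)*1000);print(rect, cv2.boxPoints(rect))
```

```text
t 3.7 tcp [0.5012 0.2597 0.1996] rot [-3.1415 -0.0001 -2.9055] q [ 0.342  0.436  1.456 -0.     1.25  -1.464] F [ 0.04 -0.55 -0.46] op 0.0916
tx 0.0006 ty 0.0025 tz -0.0004 yaw -6.2955
blade_tip 0.6 [265.3, 318.4] [0.6228 0.2923 0.0035]
handle_end 0.85 [101.5, 315.4] [0.4112 0.2375 0.017 ]
lever 0.61 [191.8, 321.2] [0.5184 0.2709 0.    ]
0.8 2813 [[ 0.4129  0.2341 -0.    ]
 [ 0.4883  0.2609  0.0163]
 [ 0.6119  0.2947  0.0188]]
((513.6682739257812, 265.9209899902344), (209.74330139160156, 28.14486312866211), 14.258270263671875) [[408.5612 253.7308]
 [415.4931 226.4529]
 [618.7753 278.1112]
 [611.8434 305.3891]]
```

View pics/w1.png

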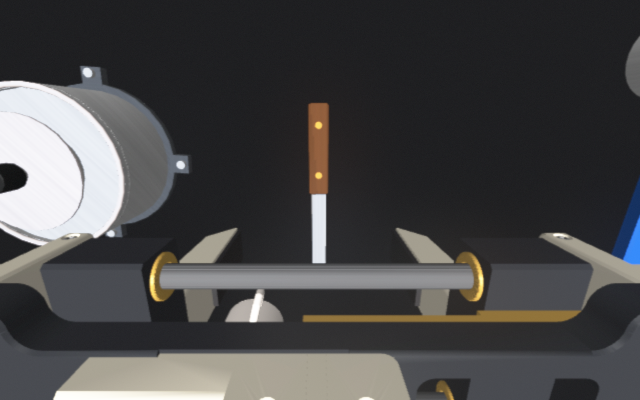

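The wrist view shows the handle from row 103 to row 193 at about column 318. The blade below it runs to about row 262, where the gripper hides the rest.

Run:
```python
from h import *
np.set_printoptions(precision=4,suppress=True)
A=atz('wrist',(103,318.5),.017);B=atz('wrist',(193,318),.017);C=atz('wrist',(230,318.5),.0085)
print(A,B,C,np.linalg.norm(B-A), np.degrees(np.arctan2((B-A)[1],(B-A)[0])),np.degrees(np.arctan2((C-B)[1],(C-B)[0])))
p=cv2.imread('pics/w1.png')[60:280,260:400]; cv2.imwrite('pics/w1c.png',cv2.resize(p,None,fx=4,fy=2.7,interpolation=cv2.INTER_NEAREST)[:600])
```

```text
[0.412  0.2414 0.017 ] [0.5166 0.2659 0.017 ] [0.5687 0.2792 0.0085] 0.1074455871913463 13.220163389661785 14.300574389685668
```

View pics/w1c.png

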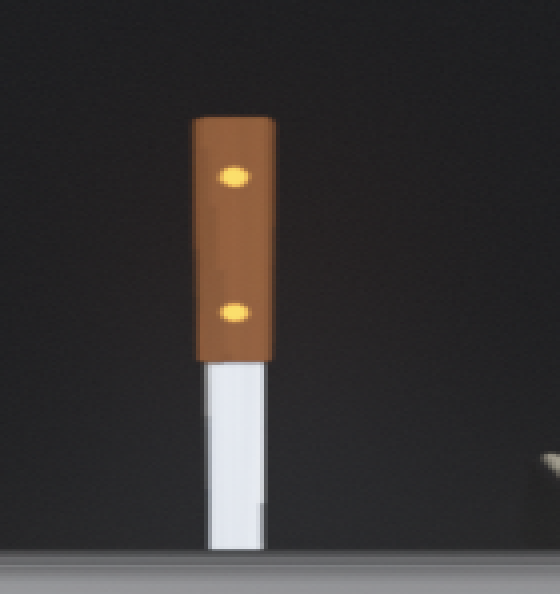

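Run:
```python
from h import *
conv([.5063,.2641,.004],-2.9055)
```

```text
t 3.95 tcp [0.5012 0.2596 0.1997] rot [-3.1415  0.     -2.9058] q [ 0.342  0.436  1.456 -0.     1.25  -1.464] F [-0.16  0.44 -0.06] op 0.0917
tx -0.006 ty 0.0031 tz 0.1957 yaw -0.0003
```

Request:
apply_moves([
  {"tx":-0.006,"ty":0.003,"tz":0.05,"yaw":0,"grip":0},
  {"tx":-0.006,"ty":0.003,"tz":0.1,"yaw":0,"grip":0},
  {"tx":-0.006,"ty":0.003,"tz":0.15,"yaw":0,"grip":0},
  {"tx":-0.006,"ty":0.003,"tz":0.18,"yaw":0,"grip":0},
  {"tx":-0.006,"ty":0.003,"tz":0.19,"yaw":0,"grip":0},
  {"tx":-0.006,"ty":0.003,"tz":0.195,"yaw":0,"grip":0},
  {"tx":-0.006,"ty":0.003,"tz":0.1955,"yaw":0,"grip":0},
  {"tx":-0.006,"ty":0.003,"tz":0.1955,"yaw":0,"grip":0},
])

```text
time: 4.95
tool_pos: [0.507, 0.2643, 0.0053]
tool_rot: [3.141, 0.002, -2.904]
contact_force: [0.4, 0.9, -0.1]
opening: 0.0462
```

Request:
apply_moves([
  {"tx":0,"ty":0,"tz":0,"yaw":0,"grip":-1},
  {"tx":0,"ty":0,"tz":0,"yaw":0,"grip":-1},
  {"tx":0,"ty":0,"tz":0,"yaw":0,"grip":-1},
  {"tx":0,"ty":0,"tz":0,"yaw":0,"grip":-1},
  {"tx":0,"ty":0,"tz":0,"yaw":0,"grip":-1},
  {"tx":0,"ty":0,"tz":0,"yaw":0,"grip":-1},
], force=40)

```text
time: 5.7
tool_pos: [0.5064, 0.2641, 0.0044]
tool_rot: [-3.142, 0.0, -2.904]
contact_force: [-0.9, -0.4, 4.0]
opening: 0.0235
```

Run:
```python
from h import *
conv([.5063,.2641,.154],-2.9055)
p,d=robot.read_camera('wrist'); cv2.imwrite('pics/w2.png',p[:,:,::-1])
```

```text
t 5.7 tcp [0.5064 0.2641 0.0044] rot [-3.1415e+00  4.0000e-04 -2.9043e+00] q [ 0.347  0.684  1.637 -0.     0.821 -1.461] F [-0.87 -0.36  4.03] op 0.0235
tx 0.0001 ty 0.0001 tz -0.1496 yaw 0.0012
```

View pics/w2.png

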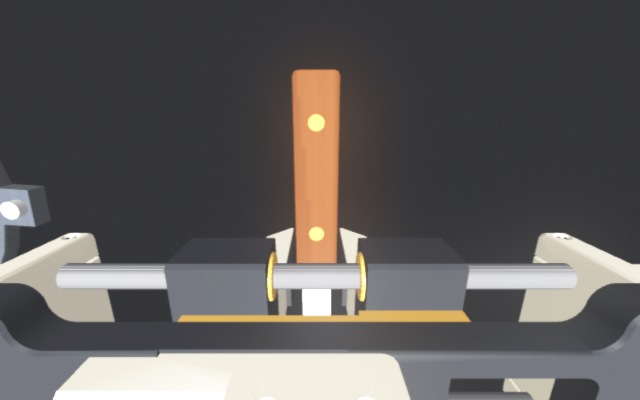

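Run:
```python
from h import *
A=atz('wrist',(72,316.5),.017);print(A,np.linalg.norm(A[:2]-[.5064,.2641]))
conv([.5363,.220,.154],np.pi/2-2*np.pi)
```

```text
[0.41307371 0.24203346 0.017     ] 0.0958995739655226
t 5.75 tcp [0.5064 0.2641 0.0044] rot [-3.1415e+00  3.0000e-04 -2.9043e+00] q [ 0.347  0.684  1.637 -0.     0.821 -1.461] F [-0.66 -0.13  3.94] op 0.0235
tx -0.0187 ty -0.0499 tz -0.1496 yaw 1.8081
```

Request:
apply_moves([
  {"tx":0,"ty":0,"tz":-0.015,"yaw":0,"grip":-1},
  {"tx":0,"ty":0,"tz":-0.05,"yaw":0,"grip":-1},
  {"tx":0,"ty":0,"tz":-0.1,"yaw":0.1,"grip":-1},
  {"tx":0,"ty":0,"tz":-0.15,"yaw":0.25,"grip":-1},
  {"tx":-0.005,"ty":-0.012,"tz":-0.15,"yaw":0.4,"grip":-1},
  {"tx":-0.01,"ty":-0.025,"tz":-0.15,"yaw":0.55,"grip":-1},
  {"tx":-0.015,"ty":-0.037,"tz":-0.15,"yaw":0.7,"grip":-1},
  {"tx":-0.019,"ty":-0.05,"tz":-0.15,"yaw":0.85,"grip":-1},
])

```text
time: 6.75
tool_pos: [0.5366, 0.2195, 0.1548]
tool_rot: [-3.142, 0.0, 2.524]
contact_force: [-0.0, -0.2, -2.1]
opening: 0.0237
```

Request:
apply_moves([
  {"tx":0,"ty":0,"tz":0,"yaw":0.15,"grip":-1},
  {"tx":0,"ty":0,"tz":0,"yaw":0.3,"grip":-1},
  {"tx":0,"ty":0,"tz":0,"yaw":0.45,"grip":-1},
  {"tx":0,"ty":0,"tz":0,"yaw":0.6,"grip":-1},
  {"tx":0,"ty":0,"tz":0,"yaw":0.75,"grip":-1},
  {"tx":0,"ty":0,"tz":0,"yaw":0.88,"grip":-1},
  {"tx":0,"ty":0,"tz":0,"yaw":0.958,"grip":-1},
  {"tx":0,"ty":0,"tz":0,"yaw":0.958,"grip":-1},
])

```text
time: 7.75
tool_pos: [0.5364, 0.2198, 0.1546]
tool_rot: [3.141, 0.0, 1.571]
contact_force: [-0.9, 0.3, -0.8]
opening: 0.0235
```

Run:
```python
from h import *
np.set_printoptions(precision=4,suppress=True)
conv([.537,.20,.154],np.pi/2)
for cam in ['top','scene','wrist']:
    c=robot.get_calibration(cam)
    p,d=robot.read_camera(cam); cv2.imwrite(f'pics/{cam}3.png',p[:,:,::-1])
    for k,z in [('blade_tip',.153),('handle_end',.167),('knob',.126),('bead',.095)]:
        for r in robot.tip_of(k,cam)[:1]: print(cam,k,r['confidence'],r['pixel'],atz(cam,r['pixel'],z,c))
```

```text
t 7.75 tcp [0.5364 0.2198 0.1546] rot [3.1415 0.0001 1.5715] q [ 0.257  0.505  1.474 -0.     1.163  0.256] F [-0.86  0.25 -0.81] op 0.0235
tx -0.0198 ty 0.0005 tz 0.0006 yaw 0.0007
top knob 0.91 [221.1, 312.7] [0.5391 0.0061 0.126 ]
scene blade_tip 0.35 [189.5, 328.2] [0.5619 0.0318 0.153 ]
scene handle_end 0.79 [256.0, 409.6] [0.5329 0.3115 0.167 ]
scene knob 0.96 [188.2, 330.1] [0.539  0.0007 0.126 ]
scene bead 0.92 [197.9, 329.4] [0.5421 0.0017 0.095 ]
wrist handle_end 0.97 [66.6, 314.8] [0.5359 0.3186 0.167 ]
```

Run:
```python
import cv2,numpy as np
a=cv2.imread('pics/top3.png')[130:290,180:400]; b=cv2.imread('pics/scene3.png')[100:330,220:460]
cv2.imwrite('pics/c3.png',np.vstack([cv2.resize(a,(400,290)),cv2.resize(b,(400,310))])); 
cv2.imwrite('pics/c3s.png',cv2.resize(b,(600,575)))
```

```text
(no output)
```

View pics/c3s.png

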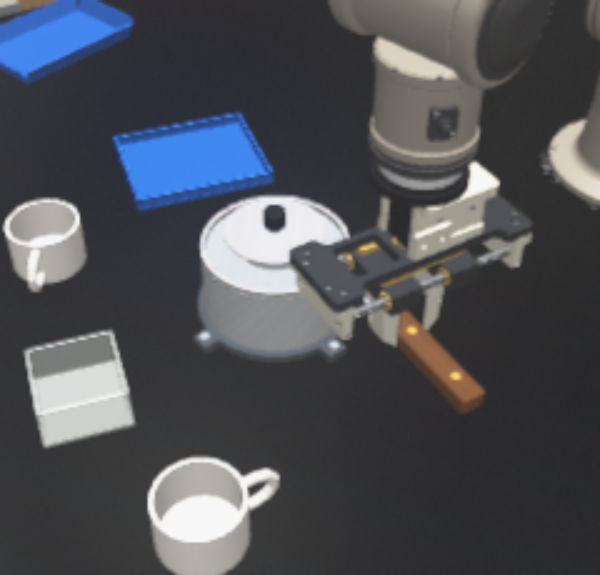

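View pics/wrist3.png

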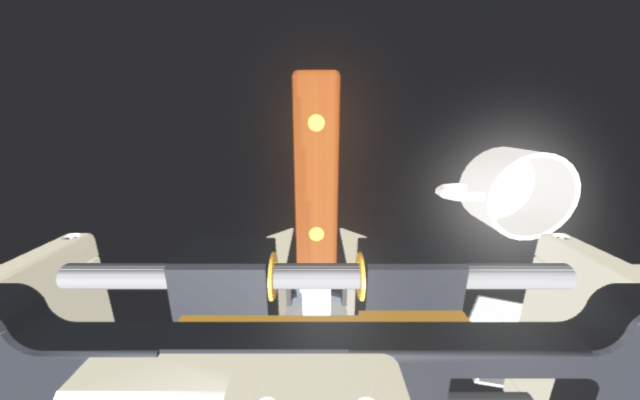

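View pics/top3.png

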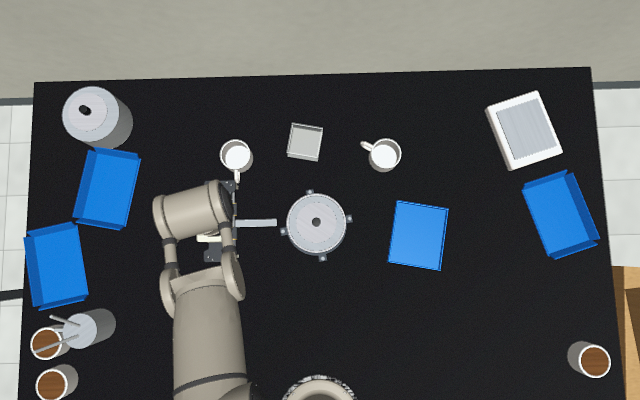

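The pictures show the lever gripped and pointing at the tin. In the top view its tip is near (277,222), in line with the tin's axis at (316,223). I'll check for droop by comparing the handle edges in the wrist pictures.

Run:
```python
from h import *
np.set_printoptions(precision=4,suppress=True)
for f in ['w2','wrist3']:
    p=cv2.imread(f'pics/{f}.png').astype(float); r=p[:,:,2]-p[:,:,0]
    col=r[50:110,300:333].mean(1); mx=np.median(col[30:50]); i=np.where(col>mx/2)[0][0]; e=50+i-1+(mx/2-col[i-1])/(col[i]-col[i-1])
    def width(rows):
        row=r[rows[0]:rows[1],270:365].mean(0); m=np.median(row[35:60]); j=np.where(row>m/2)[0]; a,b=j[0],j[-1]
        L=a-1+(m/2-row[a-1])/(row[a]-row[a-1]); R=b+(row[b]-m/2)/(row[b]-row[b+1]); return 270+L,270+R,R-L
    # bolt centres
    y=(p[:,:,1]>150)&(p[:,:,0]<110)
    n,l,s,cc=cv2.connectedComponentsWithStats(y[90:250,300:335].astype(np.uint8))
    print(f,'end row',e,width((85,95)),width((190,200)),cc[1:]+[300,90],s[1:,4])
c=robot.get_calibration('wrist'); print(c['camera_matrix'], (c['R']@np.array([0,0,1])))
p=cv2.imread('pics/top3.png')[205:240,230:335]; cv2.imwrite('pics/c3t.png',cv2.resize(p,None,fx=7,fy=7,interpolation=cv2.INTER_NEAREST))
```

```text
w2 end row 68.86432465172622 (np.float64(291.59375), np.float64(339.68848758465015), np.float64(48.09473758465012)) (np.float64(294.096875), np.float64(337.67610062893084), np.float64(43.579225628930814)) [[319.5183 160.5455]
 [304.     230.    ]
 [318.5714 243.1429]
 [315.     242.3333]
 [323.8    242.8   ]
 [314.     244.    ]] [4007    1    7    3    5    1]
wrist3 end row 69.02081165452654 (np.float64(291.62340425531914), np.float64(339.9350961538462), np.float64(48.311691898527016)) (np.float64(294.0329457364341), np.float64(337.77708333333334), np.float64(43.74413759689923)) [[311.6767 157.6068]
 [312.5    107.5   ]
 [311.6923 111.3846]
 [317.75   110.75  ]
 [328.     116.    ]
 [325.     127.5   ]
 [327.     129.    ]
 [308.5    131.    ]
 [323.     130.    ]
 [308.5    133.    ]
 [319.     134.    ]
 [321.5    132.5   ]
 [324.     132.5   ]
 [327.     132.3333]
 [312.     134.    ]
 [305.     136.    ]
 [308.     137.    ]
 [318.     137.    ]
 [322.6667 136.6667]
 [325.     136.    ]
 [311.     138.    ]
 [320.     138.    ]
 [326.     138.    ]
 [307.     141.    ]
 [310.66
[... 1018 characters left out ...]
 ]
 [328.     191.    ]
 [311.     192.    ]
 [320.     192.    ]
 [322.     192.    ]
 [327.     193.    ]
 [310.     195.    ]
 [327.     199.    ]
 [307.     241.    ]] [1859    4   13    4    1    2    5    2    1    2    3    2    2    3
    1    1    1    1    3    1    1    1    1    1    3    2    2    1
    3    1    7    1    1    2    2    6   11    1    2    1    2    1
    1    1    1    7    4    3    1    1   26    5    8    1    1    1
    1    4    1    1    2    3    1    3    1    3    1    7    1    2
    1    1    1    1    1    1    1    1    1    1    1]
[[280.1329   0.     316.1647]
 [  0.     280.1329 198.5823]
 [  0.       0.       1.    ]] [-0.0003  0.2786 -0.9604]
```

View pics/c3t.png

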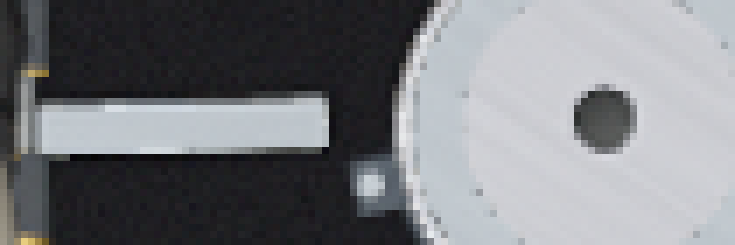

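Run:
```python
from h import *
np.set_printoptions(precision=4,suppress=True)
print('tip top', atz('top',(222.3,276.5),.158),'knob',atz('top',(221.6,315.9),.136))
# bead rim fit from earlier clean top0 pic
d=np.load('top0.npy'); P=cloud('top',d,np.ones_like(d,bool)); 
m=(np.hypot(P[:,0]-.537,P[:,1])<.1)
Q=P[m]
lid=Q[(Q[:,2]>.1055)&(Q[:,2]<.118)]; sh=Q[(Q[:,2]>.078)&(Q[:,2]<.1)]
for n,S in (('lid',lid),('sh',sh)):
    (c,r)=cv2.minEnclosingCircle(S[:,:2].astype(np.float32)*1000); print(n,len(S),c,r,np.median(S[:,2]))
a=np.percentile(lid[:,2],[5,50,95]);print(a)
for k,z in (('knob',.126),): 
    ds=robot.read_camera('scene')[1]
P=cloud('scene',ds,np.ones_like(ds,bool)); m=(np.hypot(P[:,0]-.537,P[:,1])<.1); Q=P[m]
lid=Q[(Q[:,2]>.1055)&(Q[:,2]<.118)]
(c,r)=cv2.minEnclosingCircle(lid[:,:2].astype(np.float32)*1000); print('scene lid',len(lid),c,r,np.median(lid[:,2]))
kn=Q[Q[:,2]>.13]; print('knob',np.median(kn,axis=0),len(kn))
```

```text
tip top [0.5359 0.0984 0.158 ] knob [ 0.5368 -0.0023  0.136 ]
lid 1169 (537.2682495117188, -2.482797622680664) 53.79176330566406 0.10975227114914377
sh 1451 (537.3367309570312, -2.432158946990967) 80.13845825195312 0.08683182386036022
[0.1066 0.1098 0.1134]
scene lid 703 (536.3348999023438, -3.4599387645721436) 55.22296905517578 0.11037236637131255
knob [ 0.538  -0.0009  0.1353] 52
```

Request:
apply_moves([
  {"tx":0,"ty":0.0005,"tz":0.03,"yaw":0,"grip":-1},
  {"tx":0,"ty":0.0005,"tz":0.05,"yaw":0,"grip":-1},
  {"tx":0,"ty":0.0005,"tz":0.0527,"yaw":0,"grip":-1},
  {"tx":-0.015,"ty":0.0005,"tz":0.0527,"yaw":0,"grip":-1},
  {"tx":-0.03,"ty":0.0005,"tz":0.0527,"yaw":0,"grip":-1},
  {"tx":-0.038,"ty":0.0005,"tz":0.0527,"yaw":0,"grip":-1},
  {"tx":-0.042,"ty":0.0005,"tz":0.0527,"yaw":0,"grip":-1},
  {"tx":-0.042,"ty":0.0005,"tz":0.0527,"yaw":0,"grip":-1},
])

```text
time: 9.55
tool_pos: [0.5372, 0.1776, 0.1017]
tool_rot: [3.141, -0.0, 1.57]
contact_force: [0.3, -0.7, -0.7]
opening: 0.0234
```

Run:
```python
from h import *
conv([.537,.16,.1017],np.pi/2)
for cam in ['top','scene']:
    p,d=robot.read_camera(cam); cv2.imwrite(f'pics/{cam}4.png',p[:,:,::-1])
a=cv2.imread('pics/top4.png')[195:255,230:350]; b=cv2.imread('pics/scene4.png')[170:240,290:370]
cv2.imwrite('pics/c4.png',np.vstack([cv2.resize(a,(600,300)),cv2.resize(b[:40],(600,300))]))
```

```text
t 9.55 tcp [0.5372 0.1776 0.1017] rot [ 3.1412e+00 -1.0000e-04  1.5702e+00] q [ 0.184  0.54   1.577 -0.     1.023  0.184] F [ 0.26 -0.68 -0.74] op 0.0234
tx -0.0176 ty -0.0002 tz 0.0 yaw -0.0006
```

View pics/c4.png

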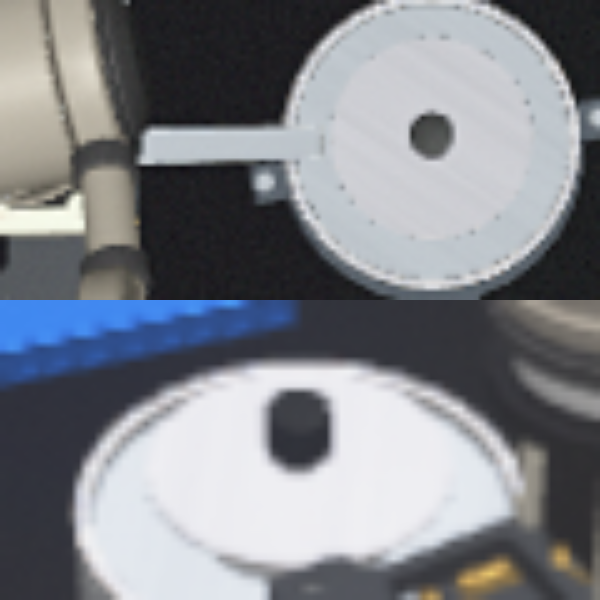

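The top crop shows the tip just short of the flange's edge, at about (295,223). I'll push it in carefully.

Request:
apply_moves([
  {"tx":-0.004,"ty":0,"tz":0,"yaw":0,"grip":-1},
  {"tx":-0.007,"ty":0,"tz":0,"yaw":0,"grip":-1},
  {"tx":-0.01,"ty":0,"tz":0,"yaw":0,"grip":-1},
  {"tx":-0.01,"ty":0,"tz":0,"yaw":0,"grip":-1},
])

```text
time: 10.15
tool_pos: [0.5371, 0.1677, 0.1015]
tool_rot: [3.142, 0.0, 1.57]
contact_force: [0.3, 0.8, -1.7]
opening: 0.0235
```

Request:
apply_moves([
  {"tx":-0.003,"ty":0,"tz":0,"yaw":0,"grip":-1},
  {"tx":-0.006,"ty":0,"tz":0,"yaw":0,"grip":-1},
  {"tx":-0.006,"ty":0,"tz":0,"yaw":0,"grip":-1},
])

```text
time: 10.52
tool_pos: [0.537, 0.1616, 0.1015]
tool_rot: [-3.142, 0.0, 1.571]
contact_force: [-0.1, 1.0, -0.7]
opening: 0.0237
```

Request:
apply_moves([
  {"tx":-0.0015,"ty":0,"tz":0,"yaw":0,"grip":-1},
  {"tx":-0.0015,"ty":0,"tz":0,"yaw":0,"grip":-1},
])

```text
time: 10.78
tool_pos: [0.537, 0.1603, 0.1015]
tool_rot: [-3.142, 0.0, 1.571]
contact_force: [-0.4, 0.1, -0.5]
opening: 0.0235
```

Request:
apply_moves([
  {"tx":-0.0005,"ty":0,"tz":0,"yaw":0,"grip":-1},
  {"tx":-0.001,"ty":0,"tz":0,"yaw":0,"grip":-1},
  {"tx":-0.001,"ty":0,"tz":0,"yaw":0,"grip":-1},
])

```text
time: 11.15
tool_pos: [0.5371, 0.1594, 0.1015]
tool_rot: [3.142, 0.0, 1.571]
contact_force: [-0.7, -0.6, -1.7]
opening: 0.0237
```

Request:
apply_moves([
  {"tx":-0.0005,"ty":0,"tz":0,"yaw":0,"grip":-1},
  {"tx":-0.001,"ty":0,"tz":0,"yaw":0,"grip":-1},
  {"tx":-0.001,"ty":0,"tz":0,"yaw":0,"grip":-1},
])

```text
time: 11.52
tool_pos: [0.5371, 0.1583, 0.1015]
tool_rot: [3.142, 0.0, 1.571]
contact_force: [-0.7, 0.3, -1.4]
opening: 0.0235
```

Run:
```python
from h import *
conv([.537,.16,.1017],np.pi/2)
c=robot.get_calibration('wrist')
p,d=robot.read_camera('wrist'); cv2.imwrite('pics/wrist5.png',p[:,:,::-1])
p,d=robot.read_camera('top'); cv2.imwrite('pics/top5.png',p[:,:,::-1])
```

```text
t 11.525 tcp [0.5371 0.1583 0.1015] rot [3.1416e+00 1.0000e-04 1.5707e+00] q [ 0.15   0.532  1.594 -0.     1.015  0.15 ] F [-0.75  0.29 -1.36] op 0.0235
tx 0.0017 ty -0.0001 tz -0.0002 yaw -0.0001
```

View pics/wrist5.png

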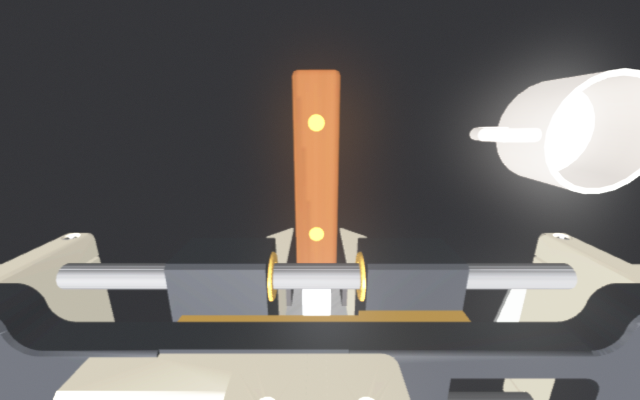

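The lever hasn't slipped: its handle end is still at row 70. I'll keep inching in until it touches the neck.

Request:
apply_moves([
  {"tx":-0.0005,"ty":0,"tz":0,"yaw":0,"grip":-1},
  {"tx":-0.001,"ty":0,"tz":0,"yaw":0,"grip":-1},
  {"tx":-0.001,"ty":0,"tz":0,"yaw":0,"grip":-1},
])

```text
time: 12.0
tool_pos: [0.537, 0.1573, 0.1015]
tool_rot: [-3.142, 0.0, 1.571]
contact_force: [-0.4, 0.6, -1.4]
opening: 0.0238
```

Request:
apply_moves([
  {"tx":-0.0005,"ty":0,"tz":0,"yaw":0,"grip":-1},
  {"tx":-0.001,"ty":0,"tz":0,"yaw":0,"grip":-1},
  {"tx":-0.001,"ty":0,"tz":0,"yaw":0,"grip":-1},
])

```text
time: 12.38
tool_pos: [0.5371, 0.1567, 0.1015]
tool_rot: [3.141, -0.0, 1.571]
contact_force: [-0.2, 3.0, -1.0]
opening: 0.0235
```

Contact with the neck: 3 N along +y. I'll back off 1 mm and lower the lever onto the bead.

Request:
apply_moves([
  {"tx":0.001,"ty":0,"tz":0,"yaw":0,"grip":-1},
  {"tx":0.001,"ty":0,"tz":0.002,"yaw":0,"grip":-1},
  {"tx":0.001,"ty":0,"tz":0.004,"yaw":0,"grip":-1},
  {"tx":0.001,"ty":0,"tz":0.005,"yaw":0,"grip":-1},
  {"tx":0.001,"ty":0,"tz":0.005,"yaw":0,"grip":-1},
])

```text
time: 13.0
tool_pos: [0.537, 0.1573, 0.0964]
tool_rot: [-3.141, 0.0, 1.571]
contact_force: [0.4, -0.4, -0.3]
opening: 0.0234
```

Request:
apply_moves([
  {"tx":0,"ty":0,"tz":0.0005,"yaw":0,"grip":-1},
  {"tx":0,"ty":0,"tz":0.001,"yaw":0,"grip":-1},
  {"tx":0,"ty":0,"tz":0.001,"yaw":0,"grip":-1},
])

```text
time: 13.38
tool_pos: [0.5371, 0.1574, 0.0956]
tool_rot: [3.141, 0.0, 1.571]
contact_force: [-0.0, 0.4, 0.2]
opening: 0.0239
```

Request:
apply_moves([
  {"tx":0,"ty":0,"tz":0.0005,"yaw":0,"grip":-1},
  {"tx":0,"ty":0,"tz":0.001,"yaw":0,"grip":-1},
  {"tx":0,"ty":0,"tz":0.001,"yaw":0,"grip":-1},
])

```text
time: 13.75
tool_pos: [0.5372, 0.1574, 0.0947]
tool_rot: [3.141, 0.0, 1.571]
contact_force: [-0.3, 1.3, 2.7]
opening: 0.0236
```

Request:
apply_moves([
  {"tx":0,"ty":0,"tz":0,"yaw":0,"grip":0},
  {"tx":0,"ty":0,"tz":0,"yaw":0,"grip":0},
  {"tx":0,"ty":0,"tz":0,"yaw":0,"grip":0},
  {"tx":0,"ty":0,"tz":0,"yaw":0,"grip":0},
  {"tx":0,"ty":0,"tz":-0.03,"yaw":0,"grip":0},
  {"tx":0,"ty":0,"tz":-0.07,"yaw":0,"grip":0},
  {"tx":0,"ty":0,"tz":-0.1,"yaw":0,"grip":0},
  {"tx":0,"ty":0,"tz":-0.1,"yaw":0,"grip":-1},
])

```text
time: 14.75
tool_pos: [0.5383, 0.1576, 0.1969]
tool_rot: [3.136, -0.001, 1.571]
contact_force: [-0.3, 1.2, 0.1]
opening: 0.0401
```

Run:
```python
from h import *
np.set_printoptions(precision=4,suppress=True)
conv([.537,.25,.1],np.pi/2)
for cam in ['wrist','scene','top']:
    c=robot.get_calibration(cam); p,d=robot.read_camera(cam); cv2.imwrite(f'pics/{cam}6.png',p[:,:,::-1])
    for k,z in [('handle_end',.06),('blade_tip',.1)]:
        for r in robot.tip_of(k,cam)[:1]: print(cam,k,r['confidence'],r['pixel'],atz(cam,r['pixel'],z,c))
    r=robot.outline_of('lever',cam)
    if r:
        P=cloud(cam,d,r[0]['region'],c); i=np.argsort(P[:,1]); print(len(P),np.median(P[i[-60:]],axis=0),np.median(P[i[:60]],axis=0))
```

```text
t 14.75 tcp [0.5383 0.1576 0.1969] rot [ 3.1363 -0.0007  1.5708] q [ 0.148  0.429  1.475 -0.     1.232  0.148] F [-0.27  1.17  0.14] op 0.0401
tx 0.0924 ty -0.0013 tz 0.0969 yaw 0.0
wrist handle_end 0.73 [97.1, 314.0] [0.5369 0.2525 0.06  ]
wrist blade_tip 0.89 [312.5, 312.3] [0.5344 0.0317 0.1   ]
3805 [0.5374 0.2507 0.0614] [0.5384 0.0503 0.1068]
scene handle_end 0.87 [265.6, 387.3] [0.5254 0.2419 0.06  ]
scene blade_tip 0.59 [198.5, 335.9] [0.5314 0.0175 0.1   ]
698 [0.5402 0.2446 0.0613] [0.5368 0.0649 0.1015]
230 [0.5363 0.1345 0.0824] [0.537  0.0647 0.1017]
```

View pics/wrist6.png

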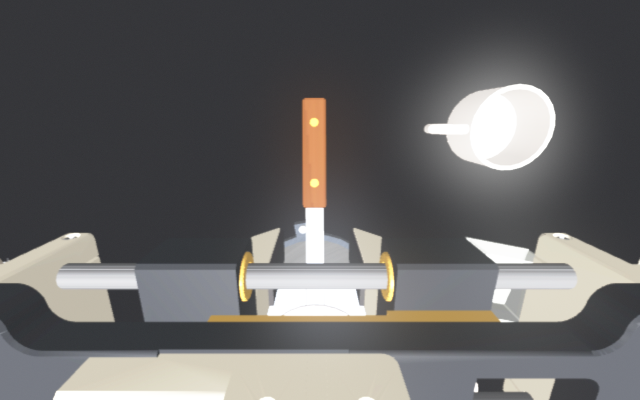

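View pics/scene6.png

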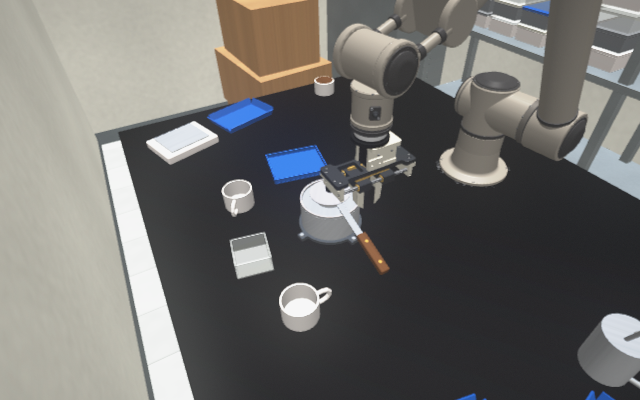

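The lever sagged as expected. Its handle end is at about (0.537, 0.252, 0.061), it stays aligned with the tin's axis, and its tip is under the flange. Next I'll press the handle with the fingers shut.

Request:
apply_moves([
  {"tx":0.037,"ty":-0.0015,"tz":0,"yaw":0,"grip":-1},
  {"tx":0.075,"ty":-0.0015,"tz":0.03,"yaw":0,"grip":-1},
  {"tx":0.075,"ty":-0.0015,"tz":0.08,"yaw":0,"grip":-1},
  {"tx":0.075,"ty":-0.0015,"tz":0.11,"yaw":0,"grip":-1},
  {"tx":0.075,"ty":-0.0015,"tz":0.115,"yaw":0,"grip":-1},
  {"tx":0.075,"ty":-0.0015,"tz":0.115,"yaw":0,"grip":-1},
])

```text
time: 16.1
tool_pos: [0.5362, 0.2324, 0.0802]
tool_rot: [3.141, -0.0, 1.571]
contact_force: [-0.6, 0.5, 0.2]
opening: 0.0002
```

Run:
```python
from h import *
conv([.537,.232,.08],np.pi/2)
p,d=robot.read_camera('scene'); cv2.imwrite('pics/s7.png',cv2.resize(p[150:300,280:440,::-1],(640,600)))
```

```text
t 16.1 tcp [0.5362 0.2324 0.0802] rot [ 3.1405e+00 -2.0000e-04  1.5706e+00] q [ 0.278  0.596  1.543 -0.     1.001  0.278] F [-0.61  0.52  0.16] op 0.0002
tx -0.0004 ty 0.0008 tz 0.0002 yaw -0.0002
```

View pics/s7.png

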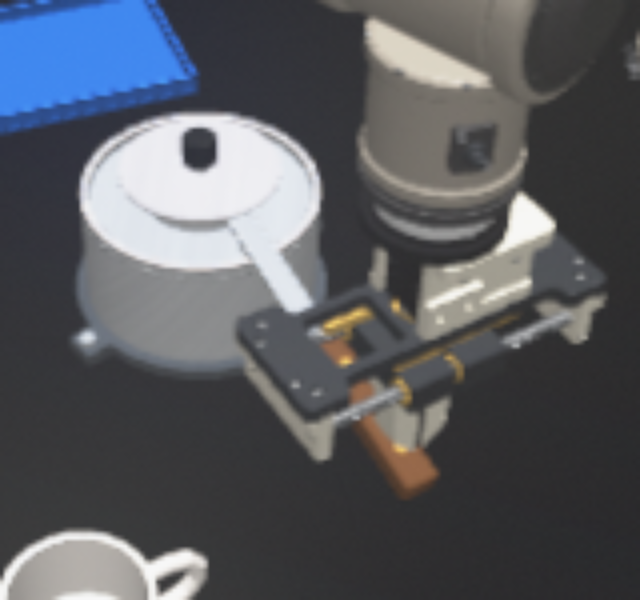

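The crop shows the fingers shut above the handle near its end, with the blade entering under the flange on the lever's side. I'll press in steps.

Request:
apply_moves([
  {"tx":0,"ty":0.0008,"tz":0.007,"yaw":0,"grip":-1},
  {"tx":0,"ty":0.0008,"tz":0.014,"yaw":0,"grip":-1},
  {"tx":0,"ty":0.0008,"tz":0.018,"yaw":0,"grip":-1},
  {"tx":0,"ty":0.0008,"tz":0.018,"yaw":0,"grip":-1},
])

```text
time: 16.65
tool_pos: [0.5365, 0.2322, 0.0616]
tool_rot: [3.141, 0.0, 1.571]
contact_force: [-0.0, -1.5, 3.7]
opening: 0.0003
```

Request:
apply_moves([
  {"tx":0,"ty":0,"tz":0.005,"yaw":0,"grip":-1},
  {"tx":0,"ty":0,"tz":0.01,"yaw":0,"grip":-1},
  {"tx":0,"ty":0,"tz":0.014,"yaw":0,"grip":-1},
  {"tx":0,"ty":0,"tz":0.014,"yaw":0,"grip":-1},
])

```text
time: 17.15
tool_pos: [0.5361, 0.2324, 0.0471]
tool_rot: [-3.141, 0.0, 1.571]
contact_force: [-0.3, -0.2, 2.3]
opening: 0.0003
```

Request:
apply_moves([
  {"tx":0,"ty":0,"tz":0.005,"yaw":0,"grip":-1},
  {"tx":0,"ty":0,"tz":0.01,"yaw":0,"grip":-1},
  {"tx":0,"ty":0,"tz":0.01,"yaw":0,"grip":-1},
])

```text
time: 17.52
tool_pos: [0.5356, 0.2323, 0.0365]
tool_rot: [-3.14, 0.0, 1.571]
contact_force: [-0.5, 0.4, -0.7]
opening: 0.0007
```

Request:
apply_moves([
  {"tx":0,"ty":0,"tz":0.003,"yaw":0,"grip":-1},
  {"tx":0,"ty":0,"tz":0.006,"yaw":0,"grip":-1},
  {"tx":0,"ty":0,"tz":0.006,"yaw":0,"grip":-1},
])

```text
time: 17.9
tool_pos: [0.5361, 0.2323, 0.0311]
tool_rot: [-3.141, 0.0, 1.571]
contact_force: [0.4, -0.0, 0.5]
opening: 0.0004
```

Run:
```python
from h import *
np.set_printoptions(precision=4,suppress=True)
conv([.537,.232,.08],np.pi/2)
p,d=robot.read_camera('scene'); cv2.imwrite('pics/s8.png',cv2.resize(p[150:300,280:440,::-1],(640,600)))
P=cloud('scene',d,np.ones_like(d,bool));Q=P[np.hypot(P[:,0]-.537,P[:,1]+.0024)<.05]
L=Q[(Q[:,2]>.103)&(Q[:,2]<.125)]; A=np.c_[L[:,:2]-[.537,-.0024],np.ones(len(L))]; print(np.linalg.lstsq(A,L[:,2],rcond=None)[0],len(L))
```

```text
t 17.9 tcp [0.5361 0.2323 0.0311] rot [-3.1409  0.0003  1.5708] q [ 0.278  0.663  1.58  -0.     0.899  0.278] F [ 0.42 -0.02  0.46] op 0.0004
tx -0.0003 ty 0.0009 tz -0.0489 yaw -0.0
[0.0045 0.0289 0.1191] 609
```

View pics/s8.png

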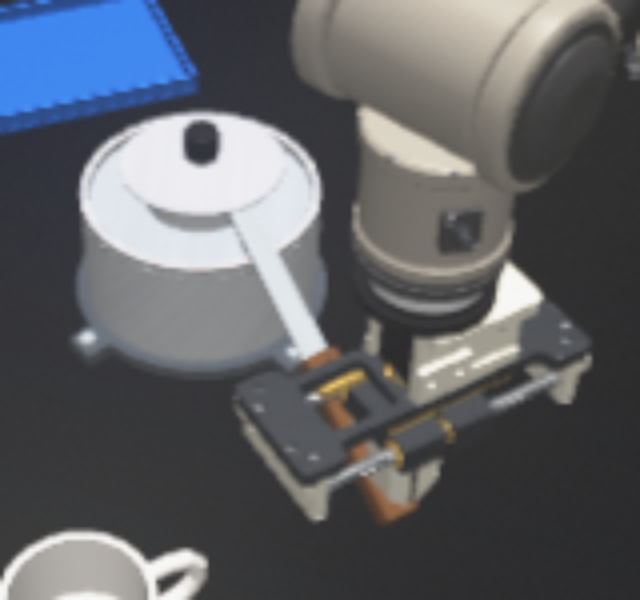

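The crop shows the lid standing clear, with a visible gap on the lever's side. The plane fit puts it about 9 mm higher and tilted about 1.7°. The press force has dropped to about zero, so the lid is loose. I'll retreat and look again.

Request:
apply_moves([
  {"tx":0,"ty":0,"tz":-0.03,"yaw":0,"grip":-1},
  {"tx":0,"ty":0,"tz":-0.09,"yaw":0,"grip":-1},
  {"tx":0,"ty":0,"tz":-0.15,"yaw":0,"grip":-1},
  {"tx":-0.04,"ty":0,"tz":-0.19,"yaw":0,"grip":0},
  {"tx":-0.09,"ty":0,"tz":-0.19,"yaw":0,"grip":0.3},
  {"tx":-0.14,"ty":0,"tz":-0.19,"yaw":0,"grip":0.3},
  {"tx":-0.14,"ty":0,"tz":-0.19,"yaw":0,"grip":0.3},
])

```text
time: 18.82
tool_pos: [0.5364, 0.0895, 0.2219]
tool_rot: [3.141, 0.001, 1.566]
contact_force: [-0.5, 0.8, 0.4]
opening: 0.0359
```

Run:
```python
from h import *
np.set_printoptions(precision=4,suppress=True)
conv([.537,-.003,.16],np.pi/2)
for cam in ('wrist','scene','top'):
    c=robot.get_calibration(cam);p,d=robot.read_camera(cam); cv2.imwrite(f'pics/{cam}9.png',p[:,:,::-1])
    for k,z in (('knob',.135),('lid',.107)):
        for r in robot.tip_of(k,cam)[:1]: print(cam,k,r['confidence'],r['pixel'],atz(cam,r['pixel'],z,c))
    P=cloud(cam,d,np.ones_like(d,bool),c);Q=P[np.hypot(P[:,0]-.537,P[:,1]+.0024)<.05]
    L=Q[(Q[:,2]>.103)&(Q[:,2]<.125)]; A=np.c_[L[:,:2]-[.537,-.0024],np.ones(len(L))]
    if len(L)>50: print(cam,np.linalg.lstsq(A,L[:,2],rcond=None)[0],len(L))
    K=Q[(Q[:,2]>.14)&(Q[:,2]<.15)]; print('knob top',np.median(K,axis=0) if len(K) else 0,len(K))
```

```text
t 18.825 tcp [0.5364 0.0895 0.2219] rot [3.1411 0.0007 1.5664] q [ 0.025  0.38   1.48  -0.001  1.281  0.029] F [-0.54  0.81  0.36] op 0.0359
tx -0.0925 ty 0.001 tz 0.0619 yaw -0.0044
wrist knob 0.79 [290.1, 316.7] [ 0.5363 -0.0021  0.135 ]
wrist lid 0.96 [274.0, 320.0] [ 0.54   -0.0008  0.107 ]
wrist [0.0025 0.0324 0.1199] 2684
knob top [ 0.5385 -0.0009  0.1448] 300
scene knob 0.97 [185.1, 329.7] [ 0.5391 -0.0012  0.135 ]
scene lid 0.95 [193.6, 326.6] [ 0.5467 -0.0048  0.107 ]
scene [0.0046 0.0339 0.1192] 579
knob top [0.5391 0.0009 0.1437] 51
top knob 0.87 [221.3, 315.5] [ 0.5377 -0.0012  0.135 ]
top lid 0.86 [221.1, 314.2] [0.5404 0.0023 0.107 ]
top [0.0056 0.0322 0.1184] 1037
knob top [0.5378 0.0024 0.1432] 64
```

View pics/wrist9.png

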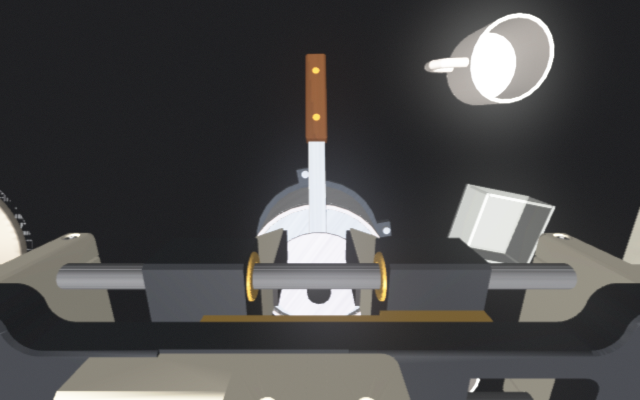

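View pics/scene9.png

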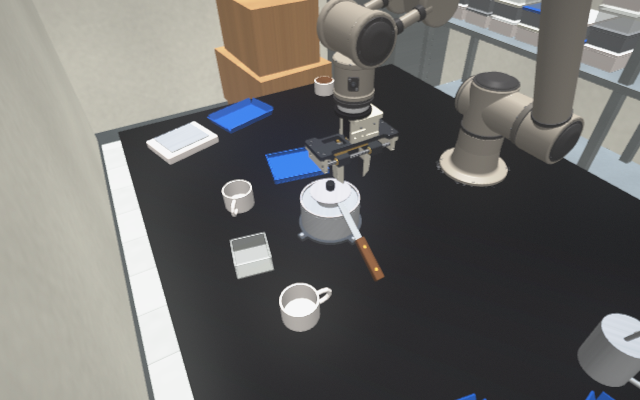

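The pictures show the lid loose on the neck: flange top at about 0.119, tilt about 1.9°, knob at about (0.5375, -0.003). The lever is still resting on the bead. Next is the knob.

Request:
apply_moves([
  {"tx":-0.05,"ty":0.001,"tz":0,"yaw":-0.004,"grip":0.5},
  {"tx":-0.092,"ty":0.001,"tz":0.01,"yaw":-0.004,"grip":0.5},
  {"tx":-0.0925,"ty":0.001,"tz":0.05,"yaw":-0.004,"grip":0.5},
  {"tx":-0.0925,"ty":0.001,"tz":0.062,"yaw":-0.004,"grip":0.5},
  {"tx":-0.0925,"ty":0.001,"tz":0.062,"yaw":-0.004,"grip":0.5},
])

```text
time: 19.9
tool_pos: [0.5372, 0.0005, 0.1592]
tool_rot: [-3.14, -0.0, 1.576]
contact_force: [0.3, 0.7, -0.2]
opening: 0.0689
```

Run:
```python
from h import *
conv([.5375,-.003,.128],np.pi/2)
```

```text
t 19.9 tcp [5.372e-01 5.000e-04 1.592e-01] rot [-3.1401e+00 -2.0000e-04  1.5757e+00] q [-0.142  0.428  1.59  -0.     1.125 -0.147] F [ 0.31  0.65 -0.2 ] op 0.0689
tx -0.0035 ty 0.0003 tz 0.0312 yaw 0.0049
```

Request:
apply_moves([
  {"tx":-0.0035,"ty":0,"tz":0.015,"yaw":0.005,"grip":0.5},
  {"tx":-0.0035,"ty":0,"tz":0.026,"yaw":0.005,"grip":0.5},
  {"tx":-0.0035,"ty":0,"tz":0.031,"yaw":0.005,"grip":0.5},
  {"tx":-0.0035,"ty":0,"tz":0.031,"yaw":0.005,"grip":0.5},
])

```text
time: 20.4
tool_pos: [0.5372, -0.0035, 0.1282]
tool_rot: [-3.141, -0.0, 1.57]
contact_force: [-0.5, 0.9, -0.7]
opening: 0.0688
```

Request:
apply_moves([
  {"tx":0,"ty":0,"tz":0,"yaw":0,"grip":-1},
  {"tx":0,"ty":0,"tz":0,"yaw":0,"grip":-1},
  {"tx":0,"ty":0,"tz":0,"yaw":0,"grip":-1},
  {"tx":0,"ty":0,"tz":0,"yaw":0,"grip":-1},
  {"tx":0,"ty":0,"tz":0,"yaw":0,"grip":-1},
  {"tx":0,"ty":0,"tz":0,"yaw":0,"grip":-1},
], force=45)

```text
time: 21.15
tool_pos: [0.5374, -0.0036, 0.1285]
tool_rot: [3.142, 0.0, 1.57]
contact_force: [0.3, 0.4, 0.5]
opening: 0.023
```

Request:
apply_moves([
  {"tx":0,"ty":0,"tz":-0.003,"yaw":0,"grip":-1},
  {"tx":0,"ty":0,"tz":-0.007,"yaw":0,"grip":-1},
  {"tx":0,"ty":0,"tz":-0.012,"yaw":0,"grip":-1},
  {"tx":0,"ty":0,"tz":-0.02,"yaw":0,"grip":-1},
  {"tx":0,"ty":0,"tz":-0.035,"yaw":0,"grip":-1},
  {"tx":0,"ty":0,"tz":-0.05,"yaw":0,"grip":-1},
  {"tx":0,"ty":0,"tz":-0.06,"yaw":0,"grip":-1},
  {"tx":0,"ty":0,"tz":-0.06,"yaw":0,"grip":-1},
])

```text
time: 22.15
tool_pos: [0.5378, -0.0037, 0.1896]
tool_rot: [3.14, 0.0, 1.57]
contact_force: [0.1, -0.1, -1.5]
opening: 0.0229
```

Run:
```python
from h import *
conv([.498,-.295,.188],np.pi/2)
p,d=robot.read_camera('scene'); cv2.imwrite('pics/s10.png',p[:,:,::-1])
```

```text
t 22.15 tcp [ 0.5378 -0.0037  0.1896] rot [3.1395e+00 4.0000e-04 1.5698e+00] q [-0.149  0.396  1.549 -0.     1.194 -0.148] F [ 0.08 -0.1  -1.48] op 0.0229
tx -0.2914 ty -0.0395 tz 0.0016 yaw -0.001
```

View pics/s10.png

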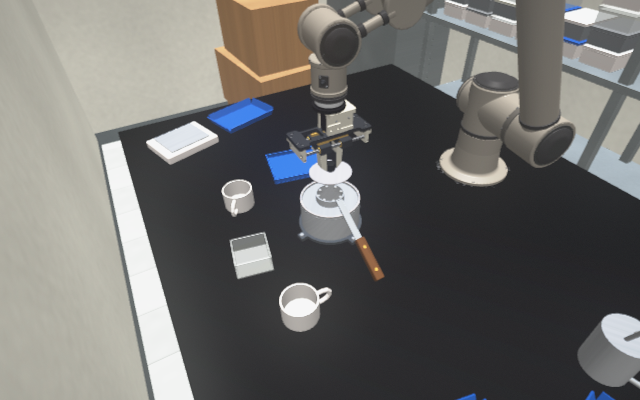

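The lid is held clear above the open neck, at (330,170), and the lever stays on the tin. I'll carry it to the tray.

Request:
apply_moves([
  {"tx":-0.02,"ty":-0.003,"tz":0,"yaw":0,"grip":-1},
  {"tx":-0.06,"ty":-0.008,"tz":0,"yaw":0,"grip":-1},
  {"tx":-0.11,"ty":-0.015,"tz":0,"yaw":0,"grip":-1},
  {"tx":-0.16,"ty":-0.022,"tz":0,"yaw":0,"grip":-1},
  {"tx":-0.21,"ty":-0.029,"tz":0,"yaw":0,"grip":-1},
  {"tx":-0.26,"ty":-0.035,"tz":0.01,"yaw":0,"grip":-1},
  {"tx":-0.285,"ty":-0.039,"tz":0.03,"yaw":0,"grip":-1},
  {"tx":-0.2915,"ty":-0.039,"tz":0.06,"yaw":0,"grip":-1},
])

```text
time: 23.2
tool_pos: [0.4976, -0.2972, 0.1277]
tool_rot: [3.141, 0.001, 1.567]
contact_force: [0.1, -0.1, -1.0]
opening: 0.0231
```

Request:
apply_moves([
  {"tx":0,"ty":0,"tz":0.03,"yaw":0,"grip":-1},
  {"tx":0,"ty":0,"tz":0.05,"yaw":0,"grip":-1},
  {"tx":0,"ty":0,"tz":0.055,"yaw":0,"grip":-1},
  {"tx":0,"ty":0,"tz":0.055,"yaw":0,"grip":-1},
])

```text
time: 23.7
tool_pos: [0.4981, -0.295, 0.0735]
tool_rot: [-3.141, -0.0, 1.57]
contact_force: [-0.1, 0.5, -0.8]
opening: 0.0226
```

Run:
```python
from h import *
conv([.498,-.295,.0247],np.pi/2)
for cam in ('scene','top'):
    p,d=robot.read_camera(cam); cv2.imwrite(f'pics/{cam}11.png',p[:,:,::-1])
b=cv2.imread('pics/scene11.png')[80:230,220:400]; cv2.imwrite('pics/s11.png',cv2.resize(b,(720,600)))
```

```text
t 23.7 tcp [ 0.4981 -0.295   0.0735] rot [-3.1412e+00 -2.0000e-04  1.5699e+00] q [-0.667  0.597  1.564 -0.     0.981 -0.666] F [-0.13  0.49 -0.8 ] op 0.0226
tx 0.0 ty -0.0001 tz 0.0488 yaw -0.0009
```

View pics/s11.png

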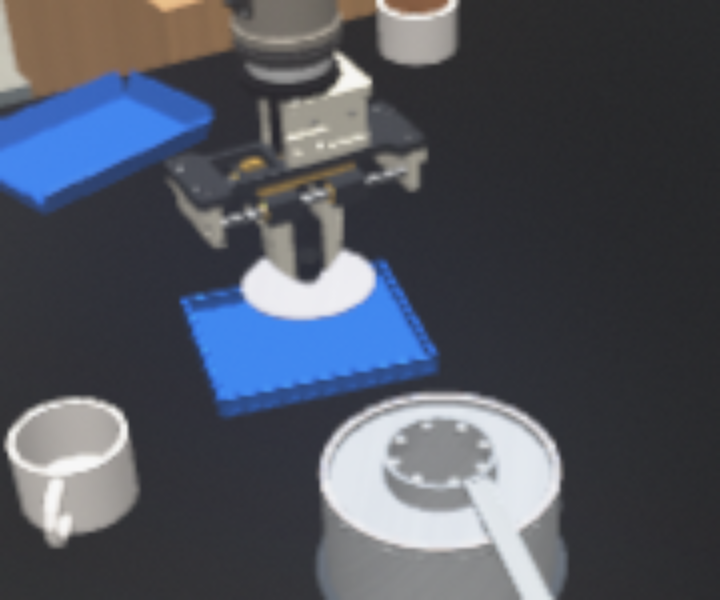

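The crop shows the lid over the tray, held level. I'll lower it gently.

Request:
apply_moves([
  {"tx":0,"ty":0,"tz":0.015,"yaw":0,"grip":-1},
  {"tx":0,"ty":0,"tz":0.03,"yaw":0,"grip":-1},
  {"tx":0,"ty":0,"tz":0.04,"yaw":0,"grip":-1},
  {"tx":0,"ty":0,"tz":0.044,"yaw":0,"grip":-1},
  {"tx":0,"ty":0,"tz":0.046,"yaw":0,"grip":-1},
  {"tx":0,"ty":0,"tz":0.046,"yaw":0,"grip":-1},
])

```text
time: 24.55
tool_pos: [0.4982, -0.2952, 0.0277]
tool_rot: [3.141, 0.0, 1.57]
contact_force: [-0.7, -1.0, -1.1]
opening: 0.023
```

Request:
apply_moves([
  {"tx":0,"ty":0,"tz":0.001,"yaw":0,"grip":-1},
  {"tx":0,"ty":0,"tz":0.002,"yaw":0,"grip":-1},
  {"tx":0,"ty":0,"tz":0.002,"yaw":0,"grip":-1},
])

```text
time: 24.92
tool_pos: [0.4982, -0.295, 0.0259]
tool_rot: [3.141, 0.0, 1.57]
contact_force: [-0.2, 1.3, 1.2]
opening: 0.023
```

Request:
apply_moves([
  {"tx":0,"ty":0,"tz":0.0005,"yaw":0,"grip":-1},
  {"tx":0,"ty":0,"tz":0.001,"yaw":0,"grip":-1},
  {"tx":0,"ty":0,"tz":0.001,"yaw":0,"grip":-1},
])

```text
time: 25.3
tool_pos: [0.4982, -0.2947, 0.0254]
tool_rot: [3.141, -0.0, 1.57]
contact_force: [-1.1, 4.3, 8.4]
opening: 0.0227
```

On the floor, with 8 N of contact. I'll release the lid and go up.

Request:
apply_moves([
  {"tx":0,"ty":0,"tz":-0.0005,"yaw":0,"grip":-0.2},
  {"tx":0,"ty":0,"tz":-0.0005,"yaw":0,"grip":0.2},
  {"tx":0,"ty":0,"tz":-0.0005,"yaw":0,"grip":0.3},
  {"tx":0,"ty":0,"tz":-0.0005,"yaw":0,"grip":0.3},
  {"tx":0,"ty":0,"tz":-0.02,"yaw":0,"grip":0.3},
  {"tx":0,"ty":0,"tz":-0.06,"yaw":0,"grip":0.3},
  {"tx":0,"ty":0,"tz":-0.11,"yaw":0,"grip":0.3},
  {"tx":0,"ty":0,"tz":-0.16,"yaw":0,"grip":0.3},
])

```text
time: 26.3
tool_pos: [0.4979, -0.295, 0.1859]
tool_rot: [-3.141, -0.0, 1.57]
contact_force: [0.0, -0.1, -0.0]
opening: 0.0597
```

Request:
apply_moves([
  {"tx":0.03,"ty":-0.02,"tz":-0.05,"yaw":0,"grip":0.3},
  {"tx":0.06,"ty":-0.04,"tz":-0.05,"yaw":0,"grip":0.3},
  {"tx":0.1,"ty":-0.06,"tz":-0.05,"yaw":0,"grip":0.3},
  {"tx":0.1,"ty":-0.06,"tz":-0.05,"yaw":0,"grip":0.3},
])

```text
time: 26.8
tool_pos: [0.437, -0.1929, 0.235]
tool_rot: [-3.141, -0.0, 1.572]
contact_force: [0.5, -0.1, -0.2]
opening: 0.0599
```

Run:
```python
from h import *
np.set_printoptions(precision=4,suppress=True)
conv([.498,-.295,.0247],np.pi/2)
for cam in ('scene','top'):
    p,d=robot.read_camera(cam); cv2.imwrite(f'pics/{cam}12.png',p[:,:,::-1])
    for r in robot.tip_of('knob',cam)[:1]: print(cam,r['confidence'],r['pixel'],atz(cam,r['pixel'],.031))
    for r in robot.tip_of('tray',cam)[:1]: print(cam,'tray',r['confidence'],atz(cam,r['pixel'],0))
    r=robot.outline_of('lid',cam)
    if r:
        P=cloud(cam,d,r[0]['region']); L=P[(P[:,2]>.008)&(P[:,2]<.023)]; m=L.mean(0); A=np.c_[L[:,:2]-m[:2],np.ones(len(L))]; print(m,np.linalg.lstsq(A,L[:,2],rcond=None)[0])
```

```text
t 26.8 tcp [ 0.437  -0.1929  0.235 ] rot [-3.1414 -0.0003  1.5717] q [-0.576  0.249  1.633  0.     1.26  -0.577] F [ 0.51 -0.08 -0.18] op 0.0599
tx -0.1021 ty 0.0609 tz 0.2103 yaw 0.0009
scene 0.68 [158.3, 295.2] [ 0.5038 -0.2959  0.031 ]
scene tray 0.84 [ 0.5004 -0.2955  0.    ]
[0.7344 0.2237 0.0159] [-0.0104 -0.0063  0.0159]
```

View pics/scene12.png

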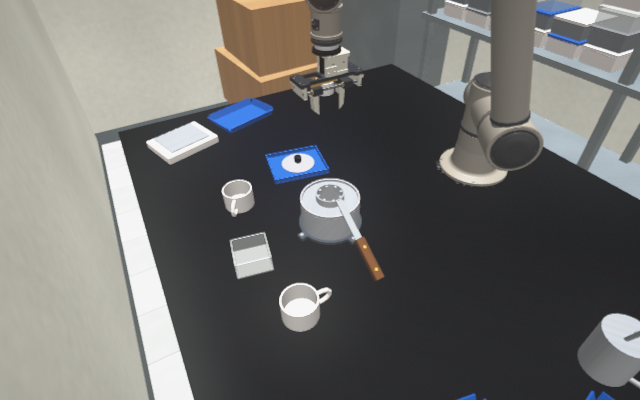

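View pics/top12.png

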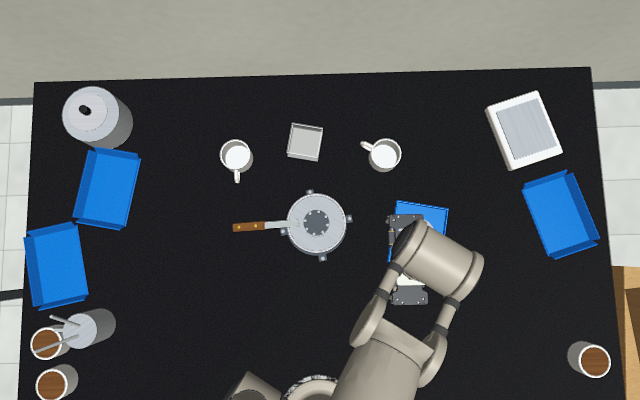

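The scene view shows the lid in the tray, knob up, at (297,160), with the lever resting on the tin. The "lid" outline was a false hit on a cup, so I'll check flatness directly from the depth.

Run:
```python
from h import *
np.set_printoptions(precision=4,suppress=True)
p,d=robot.read_camera('scene'); P=cloud('scene',d,np.ones_like(d,bool))
r=np.hypot(P[:,0]-.498,P[:,1]+.295); L=P[(r<.045)&(r>.018)&(P[:,2]<.025)]
A=np.c_[L[:,:2]-[.498,-.295],np.ones(len(L))]; print(np.linalg.lstsq(A,L[:,2],rcond=None)[0],len(L),np.percentile(L[:,2],[5,95]))
K=P[(r<.03)&(P[:,2]>.03)];print(K.mean(0),K[:,2].max(),len(K))
print(robot.observe()['contact_force'],robot.observe()['time']); robot.hand_in()
```

```text
[-0.0044 -0.0168  0.0152] 251 [0.0128 0.0175]
[ 0.4982 -0.2862  0.038 ] 0.043724281486226604 38
[0.0317 0.8269 0.1988] 27.25
the job is handed in; nothing more can be done
```

I prised the lid loose with the lever, lifted it off by its knob, set it in the tray, and handed the job in at 27.3 s of the 69 s allowed. No verdict was reported.

**Prising:** I took the lever by its handle and passed its heel over the bead until the tip touched the neck at about 3 N. Then I backed off 1 mm, lowered it onto the bead and let it sag. Pressing the handle down by up to about 4 N sprang the lid up about 9 mm, tilted about 1.7 to 1.9°. The fingers had not touched the lid before that.

**Placing:** I lifted the lid by its knob, carried it over and set it down on the tray floor with a light contact of about 8 N. I then released it and moved the arm clear.

**Last checks:**
- **Lid:** it lies knob up in the tray, tilted about 1°. Its flange top reads about 15 mm above the table, as expected for a lid lying on the 4 mm floor. Its centre is within about 10 mm of the tray's.
- **Lever:** it looked unmoved on the tin in every picture after the prising.
- **Cups and tub:** they look unmoved.
- **Robot:** its force reading was near zero, within noise.

**Checks that disagreed:** the final "lid" outline from the network was a false hit on a cup, so I used the knob detection and a depth-plane fit instead. The top camera could not check the lid because the arm hid the tray.

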